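# Read the lift of a cam: dial indicator over the plunger, cam lever held at the peak

### The job

Check the lift on the cam stand: while the cam lever is still down on its rest, swing the dial indicator's stiff arm round until the indicator's tip stands centred over the plunger's head, and let go of the arm, which stays where it is put. Then raise the cam lever by its handle until the plunger is at its highest point under the indicator, neither short of the peak nor past it, and keep holding the lever still there for the reading: the program finishes while holding the lever. Leave the loose things round the stand where they are.

Things in the scene. Friction and masses are not known exactly. Their poses are not given: they have to be found in the camera images.
- stand: Cam stand, fixed: steel bed plate 107 x 275 mm, top 20 mm above the bench, covering x -45..62, y -190..85 mm. Origin on the bench straight below the plunger; x to the stand's back, y left, z up. Camshaft along x, 85 mm above the origin. Plunger bracket x -14..44, y -20..20, top at 132 mm. Arm's column, 16 mm thick, 232 mm high, at x 26, y -150 mm. Lever rest post at x -22, y 60 mm.
- lever (a joint): Turn of the cam lever about the camshaft, rad: 0 = down on its rest, pointing left, 0.30 rad below level; grows as it rises, stops at 2.2. Peak of the lift at 1.30 (cam nose straight up, lever 1.00 rad above level, pointing up and left); 0.4 mm less lift 0.21 rad to either side. No catch: a return spring swings it down when let go. Takes 0.5 to 3 N at the handle.
- handle_mid (a point): Middle of the lever's handle: round black grip, 16 mm thick, 64 mm long, lying along the stand's x from -32 to -96 mm (this point at -65 mm), 100 mm from the shaft axis, 55 mm above the bench at rest. It turns freely on its pin, so it can be pinched from above and carried round the shaft without turning the gripper. The lever's bar is 8 mm thick, at x -22 mm.
- dial_arm (a joint): Swing of the indicator's arm about the column, rad, counter-clockwise from above: 0 = indicator straight over the plunger, arm pointing to the stand's left. Starts swung away to the back (-1.35 to -0.75); stops at -1.7 and 0.5. Stiff (0.1 to 0.15 N m): stays where it is left.
- rod_point (a point): Point on the arm's level round steel rod, 12 mm thick, 208 mm above the bench, 85 mm from the column's axis; its y axis points along the rod, away from the column. The rod is bare from 30 to 118 mm from that axis. The dial case, 57 mm across, is centred 150 mm along the rod and 26 mm in front of it; its top cap reaches 250 mm above the bench.
- stylus_tip (a point): Lowest point of the indicator's 6 mm round contact tip, on a spring spindle (under 1.5 N) below the dial case; at rest 148 mm above the bench, 3 mm higher than the lowered plunger's head, so it passes freely over it.
- plunger_top (a point): Centre of the flat top of the plunger's round steel head, 20 mm across; 145 mm above the bench with the lever down, 158 mm at the peak.
- plunger (a joint): Lift of the plunger, m: 0 with the lever down, 0.0128 at the cam's peak.
- spindle (a joint): How far the indicator's spindle is pushed up into the dial, m: 0 when free, 0.0097 when the plunger stands under it at the cam's peak. The needle makes one turn in 20 mm.
- gear_casting: Bystander, leave alone: grey die-cast gear housing, 76 x 111 x 46 mm, behind the stand.
- white_cup: Bystander, leave alone: white plastic cup, 70 mm across, 88 mm high, to the left.
- tape_roll: Bystander, leave alone: black roll of tape, 65 x 19 mm, left of the stand.
- wrench_2: Bystander, leave alone: combination wrench, 168 x 26 x 11 mm, in front of the stand's right half.
- ratchet: Bystander, leave alone: socket ratchet, 196 x 33 x 24 mm, right of the stand.
- caliper: Bystander, leave alone: sliding caliper, 254 x 76 x 11 mm, at the right of the bench.

How it is judged (in metres and radians):
On the way:
1. the indicator's tip stands over the plunger's head (within 6 mm), the arm let go, the lever still down (horizontal distance between stylus_tip and plunger_top below 0.006 m and value of joint plunger below 0.002 m and value of joint lever below 0.15 rad and contact force between the fingers and dial_arm below 0.1 N), for 0.3 s.
At the end, for the whole second after the job is handed in: Fingers hold the lever (over 0.3 N), lever still (under 0.05 rad/s), plunger lifted over 12.4 of 12.8 mm, indicator tip within 6 mm of the centre of the plunger head with its spindle pushed up over 8 mm, robot clear of the indicator arm (horizontal distance between stylus_tip and plunger_top below 0.006 m and value of joint plunger above 0.0124 m and value of joint spindle above 0.008 m and contact force between the fingers and lever above 0.3 N and velocity of joint lever between -0.05 and 0.05 rad/s and contact force between each of the arm, the fingers and dial_arm below 0.1 N); the arm keeps its last pose, push and grip.
It fails at once if a bystander is pushed more than 20 mm (distance of any of gear_casting, white_cup, tape_roll, wrench_2, ratchet, caliper from where it was at the start of the episode above 0.02 m).
It fails at once if the plunger is raised more than 5 mm while the indicator's tip is not over its head (value of joint plunger above 0.005 m and horizontal distance between stylus_tip and plunger_top above 0.01 m).
It also fails if it takes over 54 s, if anything falls off the work surface, if the arm or the gripper's body presses on something with over 40 N, if the wrist force passes 120 N, or if a joint passes its speed limit or range.

### The arm

A 7-joint arm with a two-finger parallel gripper is mounted at the origin on a cart in front of the work surface, level with it; the furniture and walls round the work are solid. World frame = base frame: x ahead of the robot, y to its left, z up, the work surface at z = 0. Lengths are in m, angles in degrees, forces in N, time in s.
With the tool pointing down it reaches from about 0.4 to 0.875 m from the base axis. Payload 6.5 kg.
Tool frame: the origin (TCP) lies at the very end of the fingers, on their centre line; the grasp point (between the pads) lies 19 mm behind it; z points along the fingers, y is the line along which they close (so a half turn about z gives the same grasp; the last joint's range is limited). The gripper opens to 85 mm and grips with 20 to 120 N. Pads are 22 mm wide; open, the fingers measure 114 mm over their backs; the gripper's body (76 mm by 85 mm) begins 54 mm behind the grasp point. The pads swing forward as they close: fully open they stand 13 mm farther back than shut.
Start: joints at [-81.028, 30.733, -0.252, 88.115, 0.149, 61.152, -4.079], TCP at [0.144, 0.634, 0.231] pointing down, gripper open.
Joint ranges: [-154.64, 154.64], [-21.42, 123.67], [-72.66, 72.17], [13.99, 137.28], [-74.86, 254.86], [10.95, 109.41], [-158.01, 158.01]. Speed limits (degrees/s): [136.94, 136.94, 180, 180, 180, 180, 180].

### API

Orientations are given as [roll, pitch, yaw] about the fixed x, y, z axes, in that order (R = Rz(yaw) Ry(pitch) Rx(roll)).
In Python, from rig import ctrl, eyes, job gives the robot as it stands.
- The arm moves only by the tool apply_moves, never from a script. Its argument "rows" is one flat list of numbers, 7 for each row, row after row: the shift along the tool's x, y, z in cm, then the turn, a rotation vector about the tool's x, y, z in degrees, then the opening in per cent of the stroke, from 0 (shut) to 100 (fully open). In form: [dx, dy, dz, ax, ay, az, grip, dx, dy, dz, ax, ay, az, grip, ...]. A call has exactly 5 rows; each row shifts and turns the commanded pose from where the row before left it, along the tool's axes as they then stand; what a row does not reach is not made up. A row lasts 1/10 s, in which the tool goes at most 50 mm and 8.59 degrees, less where a joint would pass 70% of its speed; a pose out of reach is approached as far as the arm can. A call with a gripper value outside its range is refused whole. The fingers move at their own pace and stop on an object; "squeeze" is the grip in N (left out, the last holds). Time passes only in rows, so rows that do not move let the fingers close, or fill a call up. It gives the time, the measured TCP pose, the force, the opening and the grip force at its end, in the units of the state.
- ctrl.sense(): the state, without advancing time (a new reading comes with each control period).
- eyes.grab_frame(name): name is "side" or "top" or "wrist"; returns a dict with "color" (480x640x3 uint8, blue, green, red), "intrinsics" (3x3 intrinsics, pixels), "k1" (the pictures are not rectified: a ray, as slopes to the right and down, at radius r is drawn at 1 + k1 r^2 times it, then the intrinsics apply), "R" (3x3) and "t" (3): a world point X has camera coordinates R X + t. Camera axes: x right, y down, z forward; pixel columns grow to the right and rows downward; lengths in m; the calibration is good to about 2 mm. A picture is of the moment at which its call begins. There is no depth.
- job.job_done(): hands the job in; it is judged then, once.
The state is a dict: "clock": time; "joint_positions": joint angles; "dq": joint speeds; "joint_efforts": joint torques, N m; "position": TCP position; "eef_rot": TCP orientation; "wrist_force": force on the tool from outside, world axes, zero at the start; "ft_torque": the same for the moment, N m; "gripper_width": finger opening in m; "grip_force": force on a finger pad.
Only numpy, scipy, OpenCV 4.12 (cv2) and the standard library are available. Lean on these libraries where they do the work, as an engineer would, in place of code of your own. Each camera call takes 0.05 s, during which the arm holds its last target. There are 200 camera calls.

## Working session

There is one attempt and no reset: what is moved stays moved. The work goes in short steps, Python scripts to look and compute and a tool call to move; the robot and the scene stay as the last step left them, time stands still between calls to the robot, and variables do not carry over. Pictures are saved under pics/ and viewed, at most 12 in all, crops included, and the job is handed in when it is done.

Besides the shell and the picture viewer there is one more tool, called after "Emit:" as a command line: name --argument value ..., lists and objects as JSON in quotes. apply_moves: Moves the arm, as the interface text tells. Its arguments: {"type":"object","properties":{"rows":{"type":"array","items":{"type":"number"}},"squeeze":{"type":"number"}},"required":["rows"]}

```bash
mkdir -p pics; ls; cat > h.py <<'E'
import numpy as np, cv2, pickle
def grab(n,f):
    from rig import eyes
    d=eyes.grab_frame(n); cv2.imwrite(f'pics/{f}.png',d['color']); pickle.dump(d,open(f'pics/{f}.pkl','wb')); return d
def load(f): return pickle.load(open(f'pics/{f}.pkl','rb'))
def dist(d): return np.array([d['k1'],0,0,0,0.])
def ray(d,uv):
    p=cv2.undistortPoints(np.array([[uv]],float),np.array(d['intrinsics']),dist(d)).ravel()
    R=np.array(d['R']);t=np.array(d['t']); v=R.T@np.r_[p,1]; return -R.T@t, v/np.linalg.norm(v)
def tri(*obs):
    A=np.zeros((3,3));b=np.zeros(3);L=[]
    for d,uv in obs:
        o,v=ray(d,uv);P=np.eye(3)-np.outer(v,v);A+=P;b+=P@o;L.append((P,o))
    X=np.linalg.solve(A,b); return X,[np.linalg.norm(P@(X-o)) for P,o in L]
def atz(d,uv,z):
    o,v=ray(d,uv); return o+v*(z-o[2])/v[2]
def proj(d,X):
    R=np.array(d['R']);r,_=cv2.Rodrigues(R)
    return cv2.projectPoints(np.atleast_2d(np.array(X,float)),r,np.array(d['t'],float),np.array(d['intrinsics']),dist(d))[0].reshape(-1,2)
E
python3 - <<'E'
from h import *
from rig import ctrl
print(ctrl.sense())
for n in('side','top','wrist'):
    d=grab(n,n+'0'); print(n,-np.array(d['R']).T@np.array(d['t']),np.array(d['R'])[2],d['intrinsics'][0][0],d['k1'])
E
```

```text
pics
{'clock': 0.0, 'joint_positions': array([-81.02770794,  30.7764447 ,  -0.25407132,  88.16873553,
         0.14891618,  61.15178872,  -4.08103364]), 'dq': array([-0.01987902, -0.05380257,  0.02978926,  0.0071944 , -0.05962318,
        0.002494  , -0.13219385]), 'joint_efforts': array([ 1.22202375e-03, -5.83419800e+01,  1.04964651e+00, -2.59093970e+01,
        1.24652259e-02,  9.93391295e-03,  4.66435338e-06]), 'position': array([0.14350629, 0.63333464, 0.23043838]), 'eef_rot': array([-1.79903627e+02,  7.18586210e-03,  1.67237042e+02]), 'wrist_force': array([0.32948502, 0.48937986, 0.30059565]), 'ft_torque': array([ 0.02653079,  0.02165683, -0.02509616]), 'grip_force': 0.0, 'gripper_width': 0.08571671660954402}
side [0.26801508 0.96319776 0.85708091] [ 0.25790147 -0.76330051 -0.59233366] 448.5734492775 -0.07184060332202152
top [0.33361122 0.01109156 1.5016002 ] [ 0.17073816 -0.00414015 -0.98530774] 518.2003361799499 0.04015492283502817
wrist [0.0673666  0.65024556 0.37411916] [ 0.30340749 -0.06966314 -0.95031097] 333.37091544433554 -0.05954612315261527
```

View pics/side0.png

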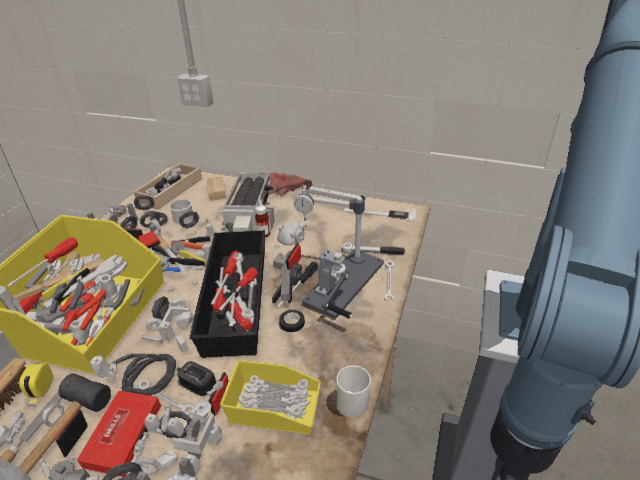

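View pics/top0.png

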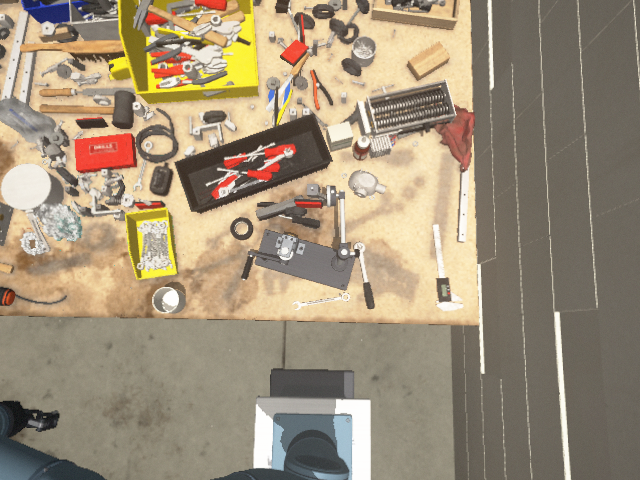

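Side: stand at about (340,275), column (360,200), dial (303,203), handle near (330,322). Top: bed plate (258..355, 230..290), column about (345,252), dial about (330,190), handle (247,265). I'll enlarge both.

```bash
python3 - <<'E'
from h import *
a=load('top0')['color'][170:320,225:385]; cv2.imwrite('pics/tc.png',cv2.resize(a,None,fx=4,fy=4,interpolation=2)[:600])
a=load('side0')['color'][175:345,270:430]; cv2.imwrite('pics/sc.png',cv2.resize(a,None,fx=3.5,fy=3.5,interpolation=2)[:600])
E
```

```text
(no output)
```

View pics/tc.png

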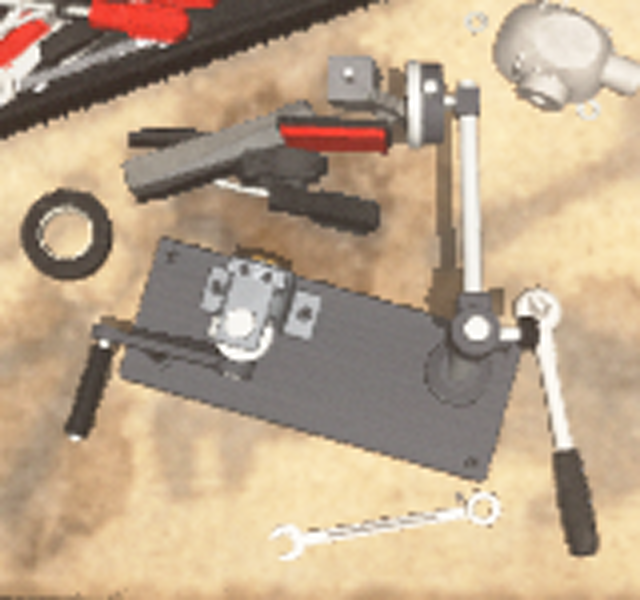

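View pics/sc.png

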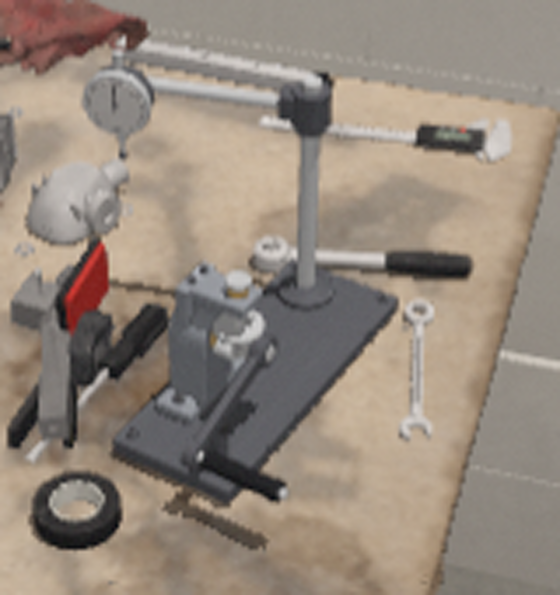

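```bash
cat > fit.py <<'E'
from h import *
from scipy.optimize import least_squares
T=load('top0');S=load('side0')
tp=lambda u,v:(225+u/4,170+v/4)
sp=lambda u,v:(270+u/3.5,175+v/3.5)
O=[((62,85,20),tp(162,238),sp(115,450)),((-45,85,20),tp(122,378),sp(235,500)),((-45,-190,20),tp(485,480),sp(398,300)),
((0,0,145),tp(239,322),sp(238,278)),((-96,95.5,55),tp(75,435),sp(283,491)),((26,-150,232),tp(477,327),None)]
def W(p,X):
    c,s=np.cos(p[2]),np.sin(p[2]); X=np.array(X)/1000
    return np.array([p[0]+c*X[0]-s*X[1],p[1]+s*X[0]+c*X[1],X[2]])
def res(p):
    r=[]
    for X,a,b in O:
        w=W(p,X)
        for d,u in((T,a),(S,b)):
            if u is not None:r.append(proj(d,w)[0]-u)
    return np.ravel(r)
if __name__=='__main__':
    f=least_squares(res,[.4,.05,-.2]);p=f.x
    print(p,np.round(f.fun.reshape(-1,2),1).tolist())
    np.save('pose.npy',p)
    for X,a,b in O:
        if b: print(X,tri((T,a),(S,b)),W(p,X))
    col=W(p,(26,-150,208)); 
    A=atz(T,tp(469,118),.208);B=atz(T,tp(472,285),.208)
    v=A-B;print('col',col,A,B,'rod',tri((T,tp(472,285)),(S,sp(285,97))),'ang arm world',np.arctan2(v[1],v[0]),'from col',np.arctan2(*(A-col)[1::-1]),np.linalg.norm(A-col))
    print('dial_arm',np.arctan2(v[1],v[0])-p[2]-np.pi/2)
E
python3 fit.py
```

```text
[ 0.53968897  0.08511624 -0.24347065] [[-1.4, 0.6], [-1.2, -3.4], [-1.8, 0.9], [-1.6, -2.7], [-0.0, 0.5], [-0.4, -1.9], [-0.5, 1.0], [-0.2, -0.2], [-0.2, 1.6], [0.1, 0.2], [-0.6, 0.2]]
(62, 85, 20) (array([0.62216811, 0.14932079, 0.00462238]), [np.float64(0.003141703358065696), np.float64(0.003141703358065483)]) [0.62035157 0.15266287 0.02      ]
(-45, 85, 20) (array([0.51726768, 0.17426352, 0.00660933]), [np.float64(0.0035859138229419854), np.float64(0.0035859138229420552)]) [0.5165073  0.17845761 0.02      ]
(-45, -190, 20) (array([ 0.45048742, -0.08913005,  0.01233816]), [np.float64(0.0018385762967311125), np.float64(0.0018385762967310945)]) [ 0.4502124  -0.08843186  0.02      ]
(0, 0, 145) (array([0.54114158, 0.08375595, 0.14340925]), [np.float64(0.001630949085689174), np.float64(0.0016309490856894187)]) [0.53968897 0.08511624 0.145     ]
(-96, 95.5, 55) (array([0.47197869, 0.20035081, 0.05481155]), [np.float64(0.002061938082553796), np.float64(0.002061938082553835)]) [0.4695427  0.20094262 0.055     ]
col [ 0.5287613  -0.06672771  0.208     ] [ 0.66873108 -0.06293461  0.208     ] [ 0.55988997 -0.06620884  0.208     ] rod (array([ 0.55332055, -0.06691556,  0.21147658]), [np.float64(0.005952238453332356), np.float64(0.005952238453332365)]) ang arm world 0.030073588437800336 from col 0.027092783045105904 0.14002115999928189
dial_arm -1.2972520897746893
```

```bash
cat > plan.py <<'E'
from h import *
def rows(start,targets):
    """start (x,y,z,yaw deg) tool down; targets: [(x,y,z,yaw,nrows)]; -> tool-frame rows"""
    c=np.array(start,float);out=[]
    for t in targets:
        n=t[4];g=np.array(t[:4],float)
        for k in range(n):
            d=(g-c)/(n-k); y=np.radians(c[3])
            X=np.array([np.cos(y),np.sin(y)]);Y=np.array([np.sin(y),-np.cos(y)])
            r=[round(100*X@d[:2],1),round(100*Y@d[:2],1),round(-100*d[2],1),0,0,round(-d[3],1)]
            out.append(r); c=c+np.r_[(X*r[0]+Y*r[1])/100,-r[2]/100,-r[5]]
    return out,c
def cur():
    from rig import ctrl
    s=ctrl.sense(); return [*s['position'],s['eef_rot'][2]],s
def show(o,g):
    for i in range(0,len(o),5): print(', '.join(','.join('%g'%v for v in r+[g]) for r in o[i:i+5]))
E
python3 - <<'E'
from plan import *
c,s=cur()
o,e=rows(c,[(.2,.55,.31,150,2),(.608,-.064,.31,1.6,18)]);show(o,100);print(e)
E
```

```text
-3.7,-3.4,-4,0,0,8.6,100, -4.1,-2.9,-3.9,0,0,8.6,100, -3.7,-1.8,-0,0,0,8.2,100, -3.9,-1.3,-0,0,0,8.2,100, -4,-0.7,-0,0,0,8.3,100
-4.1,-0.1,-0,0,0,8.2,100, -4.1,0.5,-0,0,0,8.3,100, -4,1,-0,0,0,8.2,100, -3.8,1.6,-0,0,0,8.3,100, -3.5,2.1,-0,0,0,8.2,100
-3.2,2.6,-0,0,0,8.3,100, -2.7,3,-0,0,0,8.2,100, -2.3,3.4,-0,0,0,8.3,100, -1.8,3.7,-0,0,0,8.2,100, -1.2,3.9,-0,0,0,8.3,100
-0.7,4,-0,0,0,8.2,100, -0.1,4.1,-0,0,0,8.3,100, 0.5,4.1,-0,0,0,8.2,100, 1.1,3.9,-0,0,0,8.3,100, 1.7,3.7,-0,0,0,8.2,100
[ 0.60768487 -0.06387442  0.30958534  1.63557204]
```

Emit:
apply_moves --rows '[-2, -2, -4, 0, 0, 8.3, 100, -3, -2, -3, 0, 0, 8.3, 100, -3.7, -1.8, -1, 0, 0, 8.2, 100, -3.9, -1.3, 0, 0, 0, 8.2, 100, -4, -0.7, 0, 0, 0, 8.3, 100]'

```text
clock: 0.65
position: [0.2496, 0.4777, 0.3117]
eef_rot: [180.0, -0.0, 125.6]
wrist_force: [0.3, 0.3, -0.3]
gripper_width: 0.0853
grip_force: 0.0
```

Emit:
apply_moves --rows '[-4.1, -0.1, 0, 0, 0, 8.2, 100, -4.1, 0.5, 0, 0, 0, 8.3, 100, -4, 1, 0, 0, 0, 8.2, 100, -3.8, 1.6, 0, 0, 0, 8.3, 100, -3.5, 2.1, 0, 0, 0, 8.2, 100]'

```text
clock: 1.15
position: [0.3647, 0.3073, 0.3113]
eef_rot: [-180.0, -0.0, 84.4]
wrist_force: [0.0, 1.4, 0.3]
gripper_width: 0.0852
grip_force: 0.0
```

Emit:
apply_moves --rows '[-3.2, 2.6, 0, 0, 0, 8.3, 100, -2.7, 3, 0, 0, 0, 8.2, 100, -2.3, 3.4, 0, 0, 0, 8.3, 100, -1.8, 3.7, 0, 0, 0, 8.2, 100, -1.2, 3.9, 0, 0, 0, 8.3, 100]'

```text
clock: 1.65
position: [0.4797, 0.1383, 0.3114]
eef_rot: [-180.0, -0.0, 43.1]
wrist_force: [0.4, 0.2, 0.3]
gripper_width: 0.0856
grip_force: 0.0
```

```bash
python3 - <<'E'
from plan import *
c,s=cur(); print(c,s['clock'],s['joint_positions'].round())
o,e=rows(c,[(.608,-.064,.31,1.6,7),(.608,-.064,.31,1.6,3)]);show(o,100);print(e)
E
```

```text
[np.float64(0.47971485618931675), np.float64(0.13826678523198638), np.float64(0.3113646253701342), np.float64(43.11227843848824)] 1.65 [-52.  12.  36. 107.  -8.  64. -60.]
-0.6,3.4,0,0,0,5.9,100, -0.3,3.4,0,0,0,5.9,100, 0.1,3.4,0,0,0,5.9,100, 0.4,3.4,0,0,0,6,100, 0.8,3.3,0,0,0,5.9,100
1.1,3.3,0.1,0,0,6,100, 1.4,3.1,0,0,0,5.9,100, -0,0,0,0,0,0,100, -0,0,0,0,0,0,100, -0,0,0,0,0,0,100
[ 0.60832396 -0.06395316  0.31036463  1.61227844]
```

Emit:
apply_moves --rows '[-0.6, 3.4, 0, 0, 0, 5.9, 100, -0.3, 3.4, 0, 0, 0, 5.9, 100, 0.1, 3.4, 0, 0, 0, 5.9, 100, 0.4, 3.4, 0, 0, 0, 6, 100, 0.8, 3.3, 0, 0, 0, 5.9, 100]'

```text
clock: 2.15
position: [0.5727, -0.0046, 0.3111]
eef_rot: [-180.0, 0.0, 13.6]
wrist_force: [0.3, 0.6, -0.0]
gripper_width: 0.0852
grip_force: 0.0
```

Emit:
apply_moves --rows '[1.1, 3.3, 0, 0, 0, 6, 100, 1.4, 3.1, 0, 0, 0, 5.9, 100, 0, 0, 0, 0, 0, 0, 100, 0, 0, 0, 0, 0, 0, 100, 0, 0, 0, 0, 0, 0, 100]'

```text
clock: 2.65
position: [0.6086, -0.0604, 0.311]
eef_rot: [-179.9, 0.0, 2.1]
wrist_force: [0.2, -0.2, 0.4]
gripper_width: 0.0853
grip_force: 0.0
```

```bash
python3 - <<'E'
from plan import *
from fit import W
p=np.load('pose.npy')
c,s=cur(); print(c,s['clock'],s['joint_positions'].round())
d=grab('wrist','w1'); im=d['color'].copy()
col=W(p,(26,-150,208))
for r in (30,85,118):
    u=proj(d,col+r/1000*np.array([np.cos(.028),np.sin(.028),0]))[0]; print(r,u)
    cv2.circle(im,(int(u[0]),int(u[1])),3,(0,0,255),-1)
cv2.imwrite('pics/w1m.png',im)
E
```

```text
[np.float64(0.6086055308470324), np.float64(-0.06044670904465237), np.float64(0.3109729768651938), np.float64(2.059992055406617)] 2.65 [-31.  28.  47.  91. -22.  70. -68.]
30 [327.07997522 295.23553855]
85 [327.86635532 231.70029622]
118 [328.38016437 189.3556994 ]
```

View pics/w1m.png

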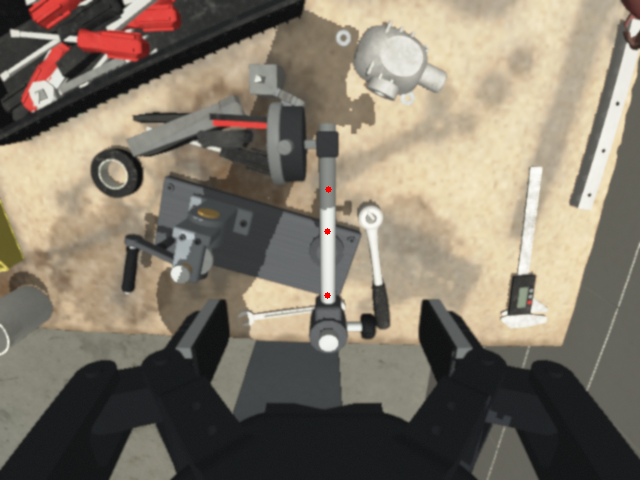

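The projected rod points (328, 190..295) lie right on the rod, so the pose holds. I'll descend and pinch.

Emit:
apply_moves --rows '[0, 0.4, 3, 0, 0, 0.4, 100, 0, 0, 3.5, 0, 0, 0, 100, 0, 0, 3.5, 0, 0, 0, 100, 0, 0, 2.3, 0, 0, 0, 60, 0, 0, 0, 0, 0, 0, 40]' --squeeze 30

```text
clock: 3.2
position: [0.6067, -0.0636, 0.1853]
eef_rot: [-179.9, 0.3, 1.7]
wrist_force: [-0.4, -0.5, -0.6]
gripper_width: 0.0589
grip_force: 0.0
```

Emit:
apply_moves --rows '[0, 0, 0, 0, 0, 0, 0, 0, 0, 0, 0, 0, 0, 0, 0, 0, 0, 0, 0, 0, 0, 0, 0, 0, 0, 0, 0, 0, 0, 0, 0, 0, 0, 0, 0]'

```text
clock: 3.7
position: [0.6102, -0.0654, 0.19]
eef_rot: [-180.0, -0.2, 1.6]
wrist_force: [-1.3, 1.7, 6.3]
gripper_width: 0.0111
grip_force: 29.3
```

```bash
cat > arc.py <<'E'
from plan import *
from fit import W
p=np.load('pose.npy');col=W(p,(26,-150,208))
def arc(c,phi1,n,r=None):
    v=np.array(c[:2])-col[:2]; phi0=np.arctan2(v[1],v[0]); r=r or np.hypot(*v)
    yaw0=c[3]; print('phi0',phi0,'r',r,'target',np.pi/2+p[2])
    t=[(*(col[:2]+r*np.array([np.cos(a),np.sin(a)])),c[2],yaw0+np.degrees(a-phi0),1) for a in phi0+(phi1-phi0)*np.arange(1,n+1)/n]
    return rows(c,t)
E
python3 - <<'E'
from arc import *
c,s=cur(); print(c,s['gripper_width'],s['grip_force'],s['wrist_force'],s['joint_positions'].round())
o,e=arc(c,np.pi/2+p[2],15);show(o,0);print(e)
E
```

```text
[np.float64(0.6102264379092782), np.float64(-0.06539370787674109), np.float64(0.1900269175566493), np.float64(1.5523948595450612)] 0.011103558110570072 29.32285487651825 [-1.26704834  1.704143    6.25003636] [-27.  36.  42.  98. -28.  57. -63.]
phi0 0.016373646574849188 r 0.08147605531840682 target 1.3273256782124896
-0,-0.7,-0,0,0,-5,0, -0,-0.7,-0,0,0,-5,0, -0.1,-0.7,-0,0,0,-5,0, 0,-0.7,-0,0,0,-5,0, -0,-0.8,-0,0,0,-5,0
-0,-0.7,-0,0,0,-5,0, -0.1,-0.7,-0,0,0,-5.1,0, 0,-0.7,-0,0,0,-5,0, -0,-0.7,-0,0,0,-5,0, -0,-0.7,-0,0,0,-5,0
-0.1,-0.7,-0,0,0,-5,0, 0,-0.7,-0,0,0,-5,0, 0,-0.7,-0,0,0,-5,0, -0,-0.8,-0,0,0,-5,0, -0,-0.7,-0,0,0,-5,0
[5.48250363e-01 1.28256847e-02 1.90026918e-01 7.66523949e+01]
```

Emit:
apply_moves --rows '[0, -0.7, 0, 0, 0, -5, 0, 0, -0.7, 0, 0, 0, -5, 0, -0.1, -0.7, 0, 0, 0, -5, 0, 0, -0.7, 0, 0, 0, -5, 0, 0, -0.8, 0, 0, 0, -5, 0]'

```text
clock: 4.2
position: [0.602, -0.0311, 0.19]
eef_rot: [179.9, -0.2, 26.7]
wrist_force: [-1.1, -1.6, 6.5]
gripper_width: 0.0109
grip_force: 29.4
```

```bash
python3 - <<'E'
from arc import *
c,s=cur(); print(c,s['gripper_width'],s['grip_force'],s['wrist_force'],s['joint_positions'].round())
o,e=arc(c,np.pi/2+p[2],10,.081);show(o,0);print(e)
E
```

```text
[np.float64(0.6019936954802757), np.float64(-0.03109449947595091), np.float64(0.1900105133768209), np.float64(26.70361045002927)] 0.01089883829826934 29.445216357707977 [-1.07612897 -1.61232585  6.52296617] [-27.  33.  36. 100. -23.  55. -45.]
phi0 0.45285178874605686 r 0.081 target 1.3273256782124896
-0.1,-0.7,-0,0,0,-5,0, 0,-0.7,-0,0,0,-5,0, -0,-0.7,-0,0,0,-5,0, -0,-0.7,-0,0,0,-5,0, -0,-0.7,-0,0,0,-5.1,0
-0.1,-0.7,-0,0,0,-5,0, 0,-0.8,-0,0,0,-5,0, -0,-0.7,-0,0,0,-5,0, -0,-0.7,-0,0,0,-5,0, -0.1,-0.7,-0,0,0,-5,0
[5.47960974e-01 1.15270083e-02 1.90010513e-01 7.68036105e+01]
```

Emit:
apply_moves --rows '[-0.1, -0.7, 0, 0, 0, -5, 0, 0, -0.7, 0, 0, 0, -5, 0, 0, -0.7, 0, 0, 0, -5, 0, 0, -0.7, 0, 0, 0, -5, 0, 0, -0.7, 0, 0, 0, -5, 0]'

```text
clock: 4.7
position: [0.5802, -0.0035, 0.19]
eef_rot: [179.9, -0.1, 51.7]
wrist_force: [-1.7, -0.8, 7.1]
gripper_width: 0.0107
grip_force: 29.8
```

Emit:
apply_moves --rows '[-0.1, -0.7, 0, 0, 0, -5, 0, 0, -0.7, 0, 0, 0, -5, 0, 0, -0.7, 0, 0, 0, -5, 0, 0, -0.5, 0, 0, 0, -3, 0, 0, 0, 0, 0, 0, 0, 0]'

```text
clock: 5.2
position: [0.5572, 0.0098, 0.19]
eef_rot: [179.9, -0.1, 69.6]
wrist_force: [-1.2, 2.3, 7.1]
gripper_width: 0.0107
grip_force: 29.4
```

```bash
python3 - <<'E'
from arc import *
c,s=cur(); print(c,s['gripper_width'],s['grip_force'],s['wrist_force'],s['joint_positions'].round())
o,e=arc(c,np.pi/2+p[2],2,.081);show(o,0);print(e)
a=grab('wrist','w2');b=grab('top','t2')
print(proj(b,W(p,(0,0,145))),proj(b,W(p,(0,0,208))),proj(a,W(p,(0,0,145))))
top=cv2.resize(b['color'][195:295,235:385],(600,400),interpolation=2)
k=a['color'][20:340,130:530];k=cv2.resize(k,(500,400))
m=np.zeros((400,1100,3),np.uint8);m[:,:600]=top;m[:,600:]=k
cv2.imwrite('pics/m2.png',cv2.resize(m,(800,291)))
cv2.imwrite('pics/k2.png',cv2.resize(a['color'],(800,600)))
E
```

```text
[np.float64(0.5572133183065184), np.float64(0.009829722650204055), np.float64(0.18996654286529266), np.float64(69.63730179545428)] 0.010726614536737778 29.422359466552734 [-1.19299418  2.32313039  7.09165835] [-25.  26.  26. 106. -14.  51. -13.]
phi0 1.2149722423651776 r 0.081 target 1.3273256782124896
-0.1,-0.5,-0,0,0,-3.2,0, 0,-0.4,-0,0,0,-3.2,0
[5.48355930e-01 1.18123670e-02 1.89966543e-01 7.60373018e+01]
[[284.28062162 251.54817049]] [[283.03941525 247.77366906]] [[243.24222302 157.29002378]]
```

View pics/k2.png

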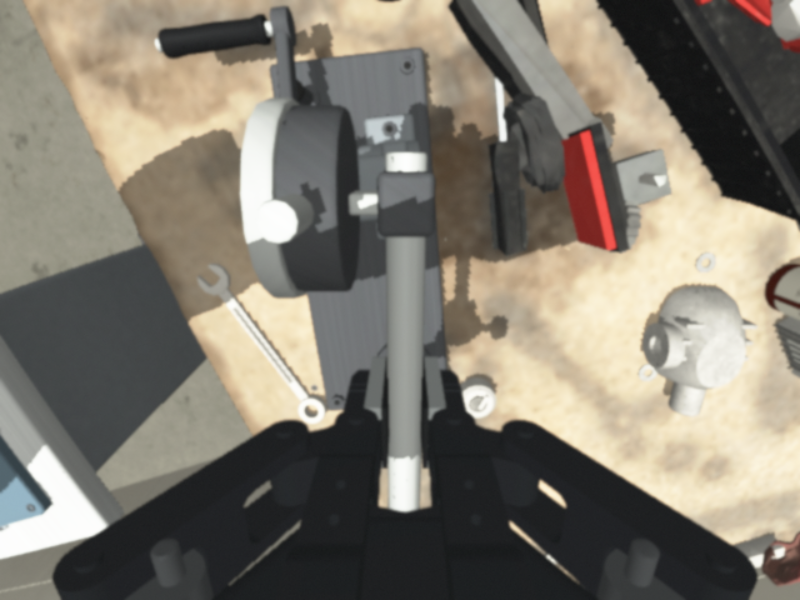

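The wrist view shows the dial (375,200 in this enlargement) nearly over the bracket, with the plunger hidden beneath it. I'll finish the swing by geometry, then check from the side camera.

Emit:
apply_moves --rows '[-0.1, -0.5, 0, 0, 0, -3.2, 0, 0, -0.4, 0, 0, 0, -3.2, 0, 0, 0, 0, 0, 0, 0, 0, 0, 0, 0, 0, 0, 0, 0, 0, 0, 0, 0, 0, 0, 0]'

```text
clock: 5.8
position: [0.5487, 0.0125, 0.1899]
eef_rot: [179.9, -0.2, 76.0]
wrist_force: [-1.6, 3.7, 8.4]
gripper_width: 0.0108
grip_force: 29.7
```

```bash
python3 - <<'E'
from arc import *
c,s=cur(); print(c,s['wrist_force'])
o,e=arc(c,np.pi/2+p[2],1,.081)
b=grab('side','s3');t=grab('top','t3')
print(proj(b,[W(p,(0,0,145)),W(p,(0,0,148)),W(p,(0,0,210))]),proj(t,[W(p,(0,0,145)),W(p,(0,0,250)),W(p,(26,0,208)),W(p,(26,-65,208))]))
cv2.imwrite('pics/s3c.png',cv2.resize(b['color'][210:290,300:380],(600,600),interpolation=2))
cv2.imwrite('pics/t3c.png',cv2.resize(t['color'][210:285,260:360],(800,600),interpolation=2))
E
```

```text
[np.float64(0.5487287607042736), np.float64(0.012464029726691382), np.float64(0.18994231198324185), np.float64(75.96341813241106)] [-1.59544638  3.6533289   8.41373209]
phi0 1.323803947494596 r 0.081 target 1.3273256782124896
[[337.76448613 254.22504774]
 [337.76544043 253.30806601]
 [337.78450189 233.70596512]] [[284.28062162 251.54817049]
 [282.14433647 245.05203956]
 [285.83079723 238.00298935]
 [310.56887735 244.65931748]]
```

View pics/s3c.png

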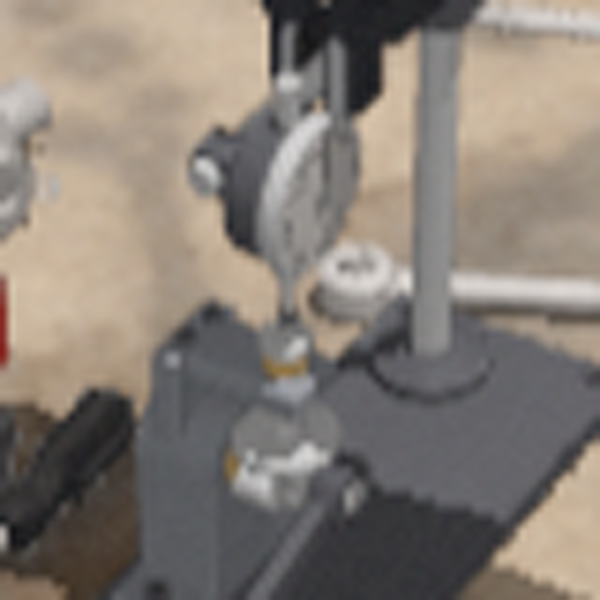

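Side view (crop ×7.5): plunger head centred at about (286,340), spindle tip at (289,318). The sideways offset is about 1 mm, so the tip is centred. Now I'll release and lift.

Emit:
apply_moves --rows '[0, 0, 0, 0, 0, 0, 30, 0, 0, 0, 0, 0, 0, 60, 0, 0, 0, 0, 0, 0, 60, 0, 0, -1.5, 0, 0, 0, 60, 0, 0, -3, 0, 0, 0, 60]'

```text
clock: 6.4
position: [0.5459, 0.011, 0.2318]
eef_rot: [-179.7, 0.1, 75.9]
wrist_force: [0.5, -0.7, 0.9]
gripper_width: 0.0512
grip_force: 0.0
```

Emit:
apply_moves --rows '[0, 0, -4.5, 0, 0, 0, 60, 0, 0, -4.5, 0, 0, 0, 60, 0, 0, 0, 0, 0, 0, 60, 0, 0, 0, 0, 0, 0, 60, 0, 0, 0, 0, 0, 0, 100]'

```text
clock: 6.9
position: [0.5469, 0.0112, 0.3221]
eef_rot: [-179.9, 0.0, 75.9]
wrist_force: [-0.3, -0.3, -0.6]
gripper_width: 0.0643
grip_force: 0.0
```

```bash
python3 - <<'E'
from arc import *
c,s=cur(); print(c,s['gripper_width'],s['joint_positions'].round())
h=W(p,(-75,95.5,55));print('handle',h,'yaw',np.degrees(p[2])+180)
b=grab('side','s4')
cv2.imwrite('pics/s4c.png',cv2.resize(b['color'][210:290,300:380],(600,600),interpolation=2))
o,e=rows(c,[(.46,.21,.315,166,14)]);show(o,100);print(e)
E
```

```text
[np.float64(0.5469018910948883), np.float64(0.011222186290472488), np.float64(0.32210255079495537), np.float64(75.93682204574942)] 0.06434987062264796 [-28.  16.  27.  99.  -8.  67. -12.]
handle [0.48992335 0.1958801  0.055     ] yaw 166.05015940091528
1.2,-0.9,0.1,0,0,-6.4,100, 1.3,-0.8,0,0,0,-6.4,100, 1.4,-0.7,0.1,0,0,-6.4,100, 1.5,-0.5,0,0,0,-6.4,100, 1.5,-0.3,0.1,0,0,-6.4,100
1.5,-0.2,0,0,0,-6.5,100, 1.6,0,0.1,0,0,-6.4,100, 1.5,0.2,0,0,0,-6.5,100, 1.5,0.4,0.1,0,0,-6.4,100, 1.5,0.5,0,0,0,-6.5,100
1.4,0.7,0.1,0,0,-6.4,100, 1.3,0.9,0,0,0,-6.5,100, 1.2,1,0.1,0,0,-6.4,100, 1,1.1,0,0,0,-6.5,100
[  0.46025052   0.20965999   0.31510255 166.03682205]
```

View pics/s4c.png

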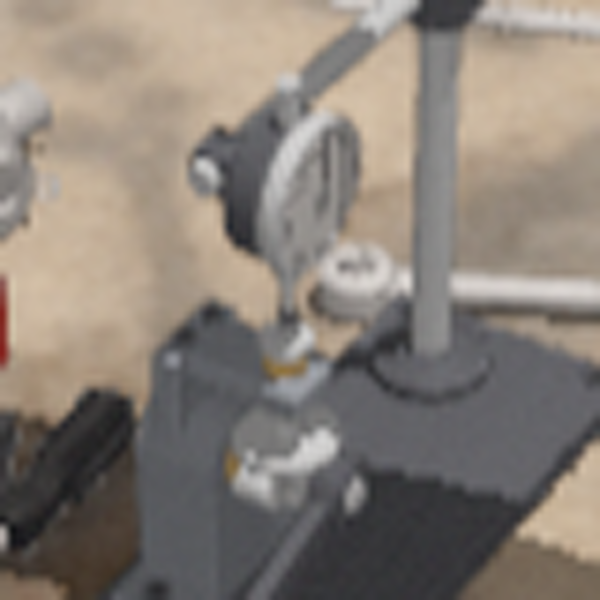

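The arm stayed put after release: tip at (289,318) over the head at (286,340). Now to the lever handle.

Emit:
apply_moves --rows '[1.2, -0.9, 0, 0, 0, -6.4, 70, 1.3, -0.8, 0, 0, 0, -6.4, 70, 1.4, -0.7, 0, 0, 0, -6.4, 70, 1.5, -0.5, 0, 0, 0, -6.4, 70, 1.5, -0.3, 0, 0, 0, -6.4, 70]'

```text
clock: 7.45
position: [0.5157, 0.0822, 0.3219]
eef_rot: [-179.8, 0.0, 108.2]
wrist_force: [0.3, 0.4, -0.6]
gripper_width: 0.0598
grip_force: 0.0
```

Emit:
apply_moves --rows '[1.5, -0.2, 0, 0, 0, -6.5, 70, 1.6, 0, 0, 0, 0, -6.4, 70, 1.5, 0.2, 0, 0, 0, -6.5, 70, 1.5, 0.4, 0, 0, 0, -6.4, 70, 1.5, 0.5, 0, 0, 0, -6.5, 70]'

```text
clock: 7.95
position: [0.484, 0.1528, 0.3219]
eef_rot: [-179.9, -0.1, 140.5]
wrist_force: [0.3, 1.0, 0.2]
gripper_width: 0.0596
grip_force: 0.0
```

```bash
python3 - <<'E'
from arc import *
c,s=cur(); print(c,s['gripper_width'],s['joint_positions'].round())
h=W(p,(-76,95.5,55))
o,e=rows(c,[(h[0],h[1],.2,166,5)]);show(o,70);print(e)
E
```

```text
[np.float64(0.48404245849424604), np.float64(0.15278136574360235), np.float64(0.3219065531654364), np.float64(140.4930905564321)] 0.059581924526703335 [-34.  11.  13. 104.  -3.  65.  31.]
0.5,0.7,2.4,0,0,-5.1,70, 0.4,0.8,2.4,0,0,-5.1,70, 0.3,0.8,2.5,0,0,-5.1,70, 0.3,0.8,2.4,0,0,-5.1,70, 0.2,0.9,2.5,0,0,-5.1,70
[  0.48875836   0.19635374   0.19990655 165.99309056]
```

Emit:
apply_moves --rows '[0.5, 0.7, 2.4, 0, 0, -5.1, 70, 0.4, 0.8, 2.4, 0, 0, -5.1, 70, 0.3, 0.8, 2.5, 0, 0, -5.1, 70, 0.3, 0.8, 2.4, 0, 0, -5.1, 70, 0.2, 0.9, 2.5, 0, 0, -5.1, 70]'

```text
clock: 8.45
position: [0.489, 0.1959, 0.1991]
eef_rot: [-179.9, -0.1, 165.9]
wrist_force: [-0.9, 1.1, 0.7]
gripper_width: 0.0596
grip_force: 0.0
```

```bash
python3 - <<'E'
from arc import *
c,s=cur(); print(c,s['joint_positions'].round())
a=grab('wrist','w5')
print(proj(a,[W(p,(-32,95.5,55)),W(p,(-76,95.5,55)),W(p,(-96,95.5,55))]))
h=W(p,(-76,95.5,55));o,e=rows(c,[(h[0],h[1],.037,166,5)]);show(o,70);print(e)
cv2.imwrite('pics/w5.png',a['color'])
E
```

```text
[np.float64(0.4889776698959904), np.float64(0.1958964900894842), np.float64(0.19908263811951918), np.float64(165.93526428011145)] [-32.  21.   7. 109.  -3.  50.  52.]
[[324.50876214 265.3445959 ]
 [324.44210811 219.8152729 ]
 [324.40903598 197.73664319]]
0,0,3.2,0,0,-0,70, 0,0,3.3,0,0,-0,70, 0,0,3.2,0,0,-0,70, 0,0,3.3,0,0,-0,70, 0,0,3.2,0,0,-0.1,70
[4.88977670e-01 1.95896490e-01 3.70826381e-02 1.66035264e+02]
```

View pics/w5.png

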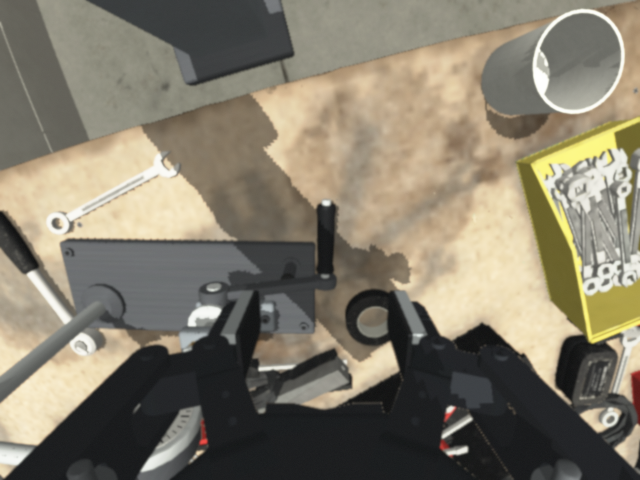

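Handle at (326, 203–272), matching the projection to within a few mm. I'll descend and pinch.

Emit:
apply_moves --rows '[0, 0, 3.2, 0, 0, 0, 70, 0, 0, 3.3, 0, 0, 0, 70, 0, 0, 3.2, 0, 0, 0, 70, 0, 0, 3.3, 0, 0, 0, 70, 0, 0, 3.2, 0, 0, 0, 60]' --squeeze 30

```text
clock: 9.0
position: [0.4893, 0.1954, 0.0377]
eef_rot: [-179.9, -0.1, 165.6]
wrist_force: [0.3, 0.2, 0.6]
gripper_width: 0.0518
grip_force: 0.0
```

Emit:
apply_moves --rows '[0, 0, 0, 0, 0, 0, 40, 0, 0, 0, 0, 0, 0, 0, 0, 0, 0, 0, 0, 0, 0, 0, 0, 0, 0, 0, 0, 0, 0, 0, 0, 0, 0, 0, 0]'

```text
clock: 9.5
position: [0.4905, 0.197, 0.0406]
eef_rot: [179.9, 0.1, 165.7]
wrist_force: [0.1, 2.4, 0.2]
gripper_width: 0.0143
grip_force: 28.9
```

```bash
cat > lev.py <<'E'
from arc import *
def st(c): # handle centre in stand coords (y,z) from tcp
    v=np.array(c[:2])-p[:2]; cc,s_=np.cos(p[2]),np.sin(p[2])
    return cc*v[0]+s_*v[1], -s_*v[0]+cc*v[1]
def ang(c,off):
    x,y=st(c); z=c[2]+off; return np.arctan2(z-.085,y)+.3, np.hypot(y,z-.085)
E
python3 - <<'E'
from lev import *
c,s=cur(); print(c,s['gripper_width'],s['grip_force'],s['wrist_force'],st(c),ang(c,.019))
# relative circle: start assumed at -0.3
th=-.3+np.linspace(0,1.3,16)[1:]
y0,z0=.1*np.cos(-.3),.1*np.sin(-.3)
t=[]
ax=np.array([-np.sin(p[2]),np.cos(p[2])])
for a in th:
    q=np.array(c[:2])+ax*(.1*np.cos(a)-y0); t.append((q[0],q[1],c[2]+.1*np.sin(a)-z0,c[3],1))
o,e=rows(c,t);show(o,0);print(e)
E
```

```text
[np.float64(0.490511105480993), np.float64(0.19700503416241816), np.float64(0.040558714837133594), np.float64(165.74905441677961)] 0.014318126879198345 28.949049864022527 [0.11027231 2.43921148 0.1940925 ] (np.float64(-0.07470076586168815), np.float64(0.09673344513253766)) (np.float64(0.042820197063290544), np.float64(0.10002308932415535))
0,0.2,-0.8,0,0,-0,0, 0,0.2,-0.9,0,0,-0,0, 0,0,-0.9,0,0,-0,0, 0,0,-0.8,0,0,-0,0, 0,-0,-0.9,0,0,-0,0
0,-0.2,-0.8,0,0,-0,0, -0,-0.2,-0.9,0,0,-0,0, -0,-0.3,-0.8,0,0,-0,0, -0,-0.4,-0.8,0,0,-0,0, -0,-0.4,-0.7,0,0,-0,0
-0,-0.5,-0.7,0,0,-0,0, -0,-0.6,-0.7,0,0,-0,0, -0,-0.6,-0.6,0,0,-0,0, -0,-0.6,-0.6,0,0,-0,0, -0,-0.8,-0.5,0,0,-0,0
[4.80171995e-01 1.56297507e-01 1.54558715e-01 1.65749054e+02]
```

Emit:
apply_moves --rows '[0, 0.2, -0.8, 0, 0, 0, 0, 0, 0.2, -0.9, 0, 0, 0, 0, 0, 0, -0.9, 0, 0, 0, 0, 0, 0, -0.8, 0, 0, 0, 0, 0, 0, -0.9, 0, 0, 0, 0]'

```text
clock: 10.0
position: [0.4914, 0.2007, 0.0836]
eef_rot: [179.9, 0.1, 165.8]
wrist_force: [1.7, 2.2, -3.3]
gripper_width: 0.0143
grip_force: 29.3
```

Emit:
apply_moves --rows '[0, -0.2, -0.8, 0, 0, 0, 0, 0, -0.2, -0.9, 0, 0, 0, 0, 0, -0.3, -0.8, 0, 0, 0, 0, 0, -0.4, -0.8, 0, 0, 0, 0, 0, -0.4, -0.7, 0, 0, 0, 0]'

```text
clock: 10.5
position: [0.4877, 0.1865, 0.1238]
eef_rot: [179.9, 0.1, 165.8]
wrist_force: [1.5, 6.7, 0.2]
gripper_width: 0.0142
grip_force: 29.3
```

```bash
python3 - <<'E'
from lev import *
c,s=cur(); print(c,s['gripper_width'],s['grip_force'],s['wrist_force'],st(c),ang(c,.019),ang(c,.0149))
b=grab('side','s6')
cv2.imwrite('pics/s6c.png',cv2.resize(b['color'][200:330,290:400],(600,709),interpolation=2)[:600])
E
```

```text
[np.float64(0.48765973265642093), np.float64(0.18653506946500312), np.float64(0.12378084146445552), np.float64(165.76360068000716)] 0.014198845653951565 29.32465530670015 [1.46579242 6.73569999 0.15495352] (np.float64(-0.07494402445132908), np.float64(0.0858848824162885)) (np.float64(0.8922166481212637), np.float64(0.10351250488709199)) (np.float64(0.8586226748674564), np.float64(0.10128102373096211))
```

View pics/s6c.png

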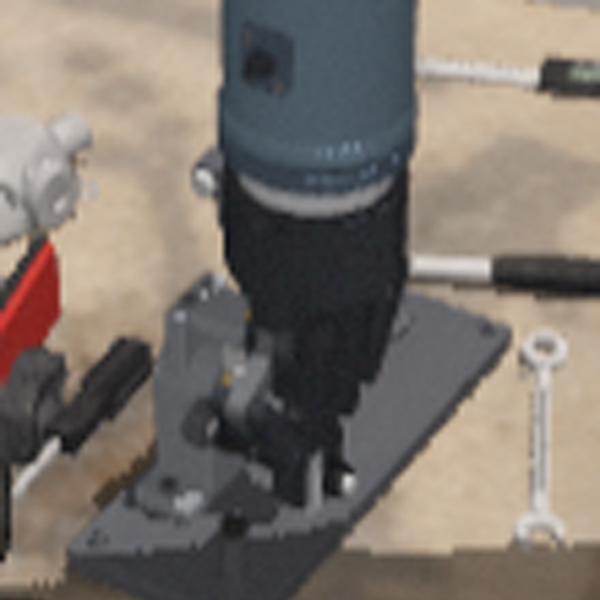

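Emit:
apply_moves --rows '[0, -0.5, -0.7, 0, 0, 0, 0, 0, -0.6, -0.7, 0, 0, 0, 0, 0, -0.6, -0.6, 0, 0, 0, 0, 0, -0.6, -0.5, 0, 0, 0, 0, 0, -0.7, -0.5, 0, 0, 0, 0]'

```text
clock: 11.05
position: [0.4801, 0.1578, 0.154]
eef_rot: [179.8, 0.1, 165.8]
wrist_force: [0.2, 6.7, 3.3]
gripper_width: 0.0145
grip_force: 29.6
```

Emit:
apply_moves --rows '[0, 0, 0, 0, 0, 0, 0, 0, 0, 0, 0, 0, 0, 0, 0, 0, 0, 0, 0, 0, 0, 0, 0, 0, 0, 0, 0, 0, 0, 0, 0, 0, 0, 0, 0]'

```text
clock: 11.55
position: [0.4801, 0.1577, 0.1539]
eef_rot: [179.9, 0.0, 165.8]
wrist_force: [-1.5, 6.0, 5.1]
gripper_width: 0.0146
grip_force: 29.8
```

```bash
python3 - <<'E'
from lev import *
c,s=cur(); print(c,s['gripper_width'],s['grip_force'],s['wrist_force'],st(c),ang(c,.019),ang(c,.0149))
a=grab('wrist','w7');b=grab('side','s7');t=grab('top','t7')
k=cv2.resize(a['color'][150:480,20:440],(420,330));q=cv2.resize(b['color'][200:310,290:400],(380,380),interpolation=2)
m=np.zeros((380,800,3),np.uint8);m[:330,:420]=k;m[:,420:]=q
cv2.imwrite('pics/m7.png',m)
E
```

```text
[np.float64(0.48007372198359444), np.float64(0.1577240084167842), np.float64(0.15391321790239945), np.float64(165.76066457862947)] 0.014579644261342154 29.780813000688795 [-1.50925984  5.97231114  5.13471304] (np.float64(-0.07536075150046417), np.float64(0.05609476433631181)) (np.float64(1.3028537011969084), np.float64(0.10428497719183298)) (np.float64(1.280984582181943), np.float64(0.10085275445470714))
```

View pics/m7.png

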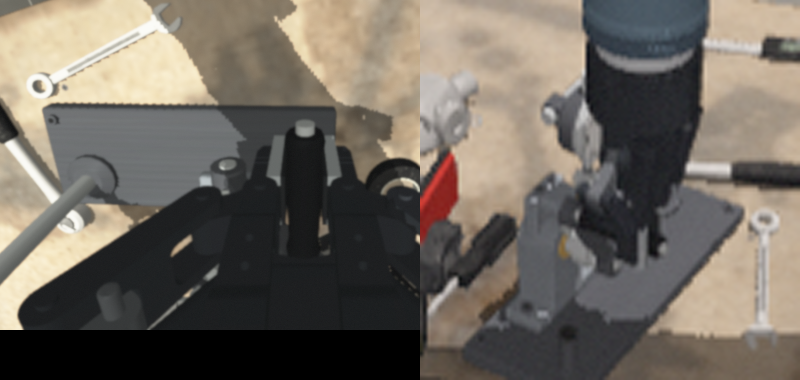

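The handle is held between the pads, the indicator is clear, and the lever works out at about 1.29 rad. Handing in.

```bash
python3 -c "
from rig import job
print(job.job_done())"
```

```text
the job is handed in; nothing more can be done
None
```

I swung the indicator over the plunger head (about 1 mm off centre from the side camera) and let go of it. I then raised the lever to about 1.29 rad by my estimate (peak at 1.30), and the job was handed in with the gripper still holding it; the hand-in returned no verdict.

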